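# Change jars: close the tall one, open the low one

## Task

I am finished with the tall slim jar and now need the low wide one. Press the raised stopper of the tall jar down until it is fully home, and pull the stopper of the low wide jar straight up until it snaps open at its upper stop. Leave the middle-sized jar closed.

Things in the scene. Friction and masses are not known exactly. Their poses are not given: they have to be found in the camera images.
- tall_knob (a point): Centre of the knob's top on the tall slim white jar (84 mm across, mouth 160 mm up; fixed). Stopper: wood disc 74 mm across, 12 thick, with an upright round knob 30 mm across, 32 tall. It slides 40 mm vertically and cannot come off: this point is 204 mm above the table closed, 244 open (as it starts). Snaps to either end from within 8 mm. About 5 N pushes it down.
- low_knob (a point): Centre of the knob's top on the low wide white jar (120 mm across, mouth 85 mm up; fixed). Same stopper, knob, 40 mm slide and snap as the tall jar's; about 7 N pulls it up. This point is 129 mm above the table closed (as it starts), 169 open. The knob's foot meets the disc 32 mm below this point; its sides are free to grip from above.
- middle_knob (a point): Centre of the knob's top on the middle-sized white jar (96 mm across, mouth 125 mm up; fixed), a bystander with the same stopper: 169 mm above the table closed, as it starts and must stay. The three jars may swap places; they stand at least 150 mm apart.

How it is judged (in metres and radians):
At the end, for the whole second after the job is handed in: The tall jar's stopper is home (within 8 mm of fully closed), the low jar's stopper is up (within 10 mm of fully open), the middle jar's stopper is still down (within 10 mm of closed) (height (world z) of tall_knob below 0.212 m and height (world z) of low_knob above 0.159 m and height (world z) of middle_knob below 0.179 m); the robot touches nothing.
It fails at once if the middle jar is opened (its stopper rises more than 10 mm) (height (world z) of middle_knob above 0.179 m).
It also fails if it takes over 45 s, if anything falls off the work surface, if the arm or the gripper's body presses on something with over 40 N, if the wrist force passes 120 N, or if a joint passes its speed limit or range.

## Robot

A 6-joint arm with a two-finger parallel gripper is mounted at the origin on the work surface. World frame = base frame: x ahead of the robot, y to its left, z up, the work surface at z = 0. Lengths are in mm, angles in rad, forces in N, time in s.
With the tool pointing down it reaches from about 350 to 975 mm from the base axis. Payload 7.1 kg.
Tool frame: the origin (TCP) lies midway between the tips of the shut fingers; the grasp point (between the pads) lies 19 mm behind it (ctrl.grip_depth is the distance from the TCP to the grasp point, in mm); z points along the fingers, y is the line along which they close (so a half turn about z gives the same grasp; the last joint's range is limited). The gripper opens to 88 mm and grips with 3 to 60 N. Pads are 20 mm wide; open, the fingers measure 115 mm over their backs; the gripper's body (75 mm by 178 mm) begins 61 mm behind the grasp point.
Start: joints at [1.124, 0.423, 1.63, -0, 1.089, -0.019], TCP at [259.261, 568.672, 222.675] pointing down, gripper open.
Joint ranges: [-3, 3], [-0.9, 2.11], [0.09, 2.58], [-1.31, 4.45], [0.11, 2.69], [-2.54, 2.54]. Speed limits (rad/s): [2.39, 2.39, 3.01, 3.14, 3.14, 3.14].

## Interface

Orientations are given as a rotation vector (axis times angle).
In Python, from workcell import get_obs, vision, ctrl gives the robot as it stands.
- The arm moves only by the tool step_arm, never from a script. Its argument "plan" is a list of rows, each a list of 7 numbers: the opening, from -1 (shut) to 1 (fully open), then the shift along the tool's x, y, z as a fraction of full scale, then the turn, a rotation vector about the tool's x, y, z as a fraction of full scale. In form: [[fingers, dx, dy, dz, wx, wy, wz], ...]. A call has 1 to 20 rows; each row shifts and turns the commanded pose from where the row before left it, along the tool's axes as they then stand; what a row does not reach is not made up. Full scale, the value 1, is 50 mm for a shift and 0.12 rad for a turn. A row lasts 1/8 s, in which the tool goes at most 62.5 mm and 10.7 degrees, less where a joint would pass 70% of its speed; a pose out of reach is approached as far as the arm can. A call with a number of a shift or a turn outside -1 to 1 is refused whole. A call with a gripper value outside its range is refused whole. The fingers move at their own pace and stop on an object; the grip force is fixed at half the most. Time passes only in rows, so rows that do not move let the fingers close. It gives the time, the measured TCP pose, the force, the opening and the grip force at its end, in the units of the state.
- get_obs(): the state, without advancing time (a new reading comes with each control period).
- vision.get_image(name): name is "scene" or "top"; returns a dict with "pixels" (400x640x3 uint8, red, green, blue), "depth" (400x640 float32, mm along the optical axis (not along the pixel's ray), 0 where there is no reading), "fx", "fy", "cx", "cy" (pixels), "k1" (the pictures are not rectified: a ray, as slopes to the right and down, at radius r is drawn at 1 + k1 r^2 times it, then the intrinsics apply), "T" (4x4, takes a point from camera to world coordinates). Camera axes: x right, y down, z forward; pixel columns grow to the right and rows downward; lengths in mm; the calibration is good to about 2 mm. A picture is of the moment at which its call begins.
- ctrl.close_job(): hands the job in; it is judged then, once.
The state is a dict: "t": time; "qpos": joint angles; "qvel": joint speeds; "joint_torque": joint torques, N m; "ee_pos": TCP position; "orientation": TCP orientation; "ft_force": force on the tool from outside, world axes, zero at the start; "moment": the same for the moment, N m; "width": finger opening in mm; "grasp_force": force on a finger pad.
Only numpy, scipy, OpenCV 4.12 (cv2) and the standard library are available. Lean on these libraries where they do the work, as an engineer would, in place of code of your own. Each camera call takes 0.05 s, during which the arm holds its last target. There are 200 camera calls.

## Working session

There is one attempt and no reset: what is moved stays moved. The work goes in short steps, Python scripts to look and compute and a tool call to move; the robot and the scene stay as the last step left them, time stands still between calls to the robot, and variables do not carry over. Pictures are saved under pics/ and viewed, at most 10 in all, crops included, and the job is handed in when it is done.

Besides the shell and the picture viewer there is one more tool, called after "Emit:" as name([rows], argument=value, ...), one row to a line, values as JSON. step_arm: Moves the arm, as the interface text tells. Its arguments: {"type":"object","properties":{"plan":{"type":"array","items":{"type":"array","items":{"type":"number","minimum":-1,"maximum":1}}}},"required":["plan"]}

```bash
mkdir -p pics; cat > h.py <<'E'
import numpy as np, cv2
from workcell import get_obs, vision, ctrl
def world(im):
    d=im["depth"]; h,w=d.shape
    K=np.array([[im["fx"],0,im["cx"]],[0,im["fy"],im["cy"]],[0,0,1.]])
    uv=np.stack(np.meshgrid(np.arange(w),np.arange(h)),-1).reshape(-1,1,2).astype(np.float64)
    s=cv2.undistortPoints(uv,K,np.array([im["k1"],0,0,0.])).reshape(h,w,2)
    P=np.dstack([s[...,0]*d,s[...,1]*d,d,np.ones_like(d)])
    return (P@np.array(im["T"]).T)[...,:3]
E
python3 - <<'E'
from h import *
for n in("scene","top"):
    im=vision.get_image(n); cv2.imwrite(f"pics/{n}0.png",im["pixels"][...,::-1]); np.savez(f"{n}0.npz",**{k:im[k] for k in im})
    print(n,im["fx"],im["k1"],np.round(im["T"],2).tolist())
o=get_obs(); print(o["orientation"],o["ee_pos"],o["width"],o["ft_force"])
E
```

```text
scene 486.3241697708555 0.004175109221357333 [[0.63, 0.45, -0.63, 1227.35], [0.78, -0.37, 0.51, -545.16], [0.0, -0.81, -0.58, 848.45], [0.0, 0.0, 0.0, 1.0]]
top 414.4563602116117 -0.07783464343759589 [[-0.01, -0.98, 0.18, 386.19], [-1.0, 0.01, 0.0, 11.94], [-0.0, -0.18, -0.98, 1062.27], [0.0, 0.0, 0.0, 1.0]]
[-6.66766516e-01 -3.06972397e+00  2.04702024e-03] [259.07482004 568.24454347 222.00534068] 87.6834666629442 [-0.30750486 -0.25610448  0.15853333]
```

View pics/scene0.png

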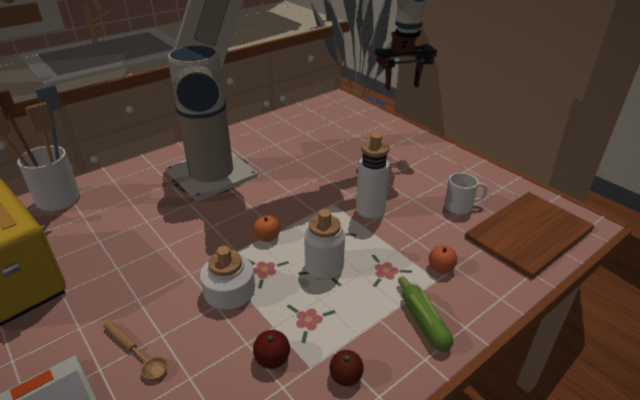

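View pics/top0.png

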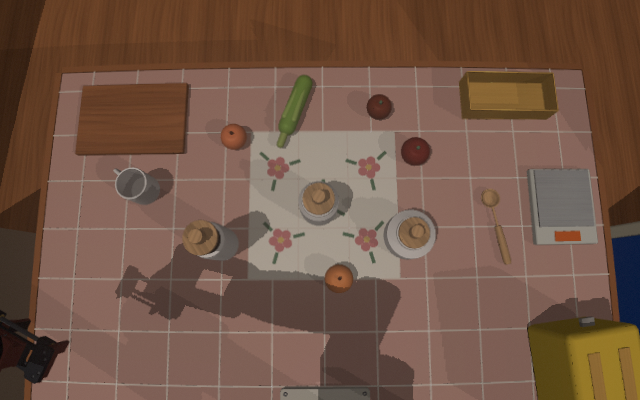

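The scene view shows the tall open jar (knob at about 376,138), the middle jar (324,215) and the low jar (223,253). In the top view they are at about (200,238), (319,198) and (415,232). Next I locate the knob tops from depth, using their known heights.

```bash
python3 - <<'E'
from h import *
for n,px in(("scene",[(376,138),(324,215),(223,253)]),("top",[(202,236),(319,198),(415,232)])):
    im=np.load(n+"0.npz"); W=world(im); print(n,"depth valid",(im["depth"]>0).mean())
    for (u,v),h in zip(px,(244,169,129)):
        m=np.zeros(W.shape[:2],bool); m[v-28:v+28,u-28:u+28]=True; m&=im["depth"]>0
        k=m&(abs(W[...,2]-h)<6); P=W[k]
        d=m&(abs(W[...,2]-h+32)<6)
        for q,nm in((k,"knob"),(d,"disc")):
            c,lab,st,_=cv2.connectedComponentsWithStats(q.astype(np.uint8))
            if c<2: print(h,nm,"none"); continue
            i=1+st[1:,4].argmax(); P=W[lab==i]; (cx,cy),r=cv2.minEnclosingCircle(P[:,:2].astype(np.float32))
            print(h,nm,len(P),P.mean(0).round(1),"circ",round(cx,1),round(cy,1),"d",round(2*r,1))
# heights of everything over 120 mm near workspace excluding jars
E
```

```text
scene depth valid 0.994828125
244 knob 69 [461.6 253.5 242.9] circ 459.1 255.4 d 34.6
244 disc 286 [466.  248.1 211.5] circ 461.1 254.4 d 75.8
169 knob 107 [555.3   7.9 167.8] circ 554.0 8.5 d 33.1
169 disc 414 [561.1   3.1 136.5] circ 554.6 8.0 d 76.3
129 knob 122 [ 479.4 -215.4  128.1] circ 478.0 -215.0 d 33.3
129 disc 490 [ 486.  -218.4   96.5] circ 478.5 -214.7 d 75.8
top depth valid 0.99593359375
244 knob 183 [459.8 259.3 244.2] circ 460.1 259.9 d 30.1
244 disc 794 [459.3 257.5 212.5] circ 460.2 260.0 d 74.9
169 knob 142 [552.1  14.2 169. ] circ 552.4 13.6 d 30.0
169 disc 648 [551.   14.2 137.2] circ 552.6 14.2 d 74.1
129 knob 141 [ 478.2 -209.9  128.9] circ 479.1 -210.4 d 30.5
129 disc 605 [ 478.1 -207.7   97.2] circ 478.7 -210.8 d 74.6
```

```bash
cat >> h.py <<'E'
from scipy.spatial.transform import Rotation as Ro
def to(p):
    o=get_obs(); R=Ro.from_rotvec(o["orientation"]); d=np.array(p)-o["ee_pos"]
    print("t",round(o["t"],2),"tcp",o["ee_pos"].round(1) if hasattr(o["ee_pos"],"round") else o["ee_pos"],"y-axis",R.as_matrix()[:,1].round(3),"zax",R.as_matrix()[:,2].round(3),"tool mm",R.inv().apply(d).round(1),"F",np.round(o["ft_force"],1),"w",round(o["width"],1))
E
python3 -c "
from h import *
to([460,257.5,285])"
```

```text
t 0.1 tcp [259.1 568.2 222. ] y-axis [ 0.415  0.91  -0.001] zax [-0.001 -0.001 -1.   ] tool mm [-311.7 -199.5  -62.7] F [-0.3 -0.3  0.2] w 87.7
```

Emit:
step_arm([
  [-1,0,0,-0.64,0,0,0],
  [-1,0,0,-0.64,0,0,0],
  [-1,-0.62,-0.4,0,0,0,0],
  [-1,-0.62,-0.4,0,0,0,0],
  [-1,-0.62,-0.4,0,0,0,0],
  [-1,-0.62,-0.4,0,0,0,0],
  [-1,-0.62,-0.4,0,0,0,0],
  [-1,-0.62,-0.4,0,0,0,0],
  [-1,-0.62,-0.4,0,0,0,0],
  [-1,-0.62,-0.4,0,0,0,0],
  [-1,-0.62,-0.4,0,0,0,0],
  [-1,-0.62,-0.4,0,0,0,0],
  [-1,0,0,0,0,0,0],
  [-1,0,0,0,0,0,0],
])

```text
t: 1.85
ee_pos: [458.0, 258.3, 286.4]
orientation: [-0.667, -3.069, 0.0]
ft_force: [-1.7, -0.8, -0.0]
width: 0.7
grasp_force: 0.0
```

```bash
python3 -c "
from h import *
to([460,257.5,250])
im=vision.get_image('scene'); c=im['pixels'][40:240,280:480,::-1]; a=cv2.resize(c,None,fx=2,fy=2)
im=vision.get_image('top'); c=im['pixels'][140:340,100:300,::-1]; b=cv2.resize(c,None,fx=2,fy=2)
cv2.imwrite('pics/a1.png',np.hstack([a,b]))"
```

```text
t 1.85 tcp [458.  258.3 286.4] y-axis [ 0.415  0.91  -0.   ] zax [-0.001  0.    -1.   ] tool mm [-2.2  0.1 36.4] F [-1.7 -0.8 -0. ] w 0.7
```

View pics/a1.png

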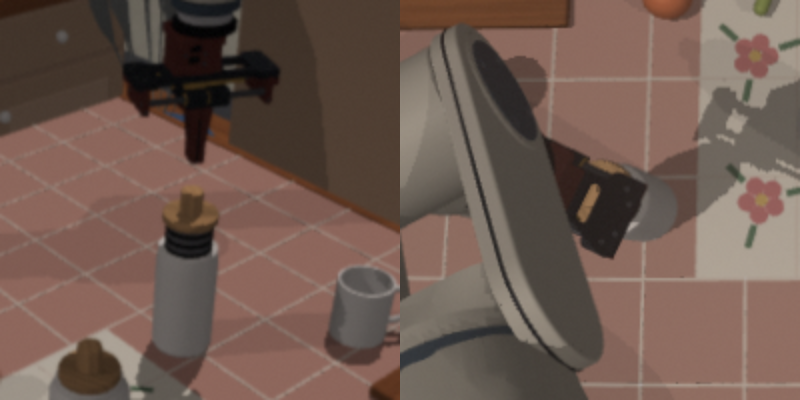

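The shut fingertips hang directly above the tall jar's knob in the scene crop (tips at 196,158, knob top at 191,190), so I press down.

Emit:
step_arm([
  [-1,-0.04,-0.01,0.6,0,0,0],
  [-1,0,0,0.16,0,0,0],
  [-1,0,0,0.16,0,0,0],
  [-1,0,0,0.16,0,0,0],
  [-1,0,0,0.16,0,0,0],
  [-1,0,0,0.16,0,0,0],
  [-1,0,0,0.16,0,0,0],
  [-1,0,0,0,0,0,0],
])

```text
t: 2.95
ee_pos: [459.9, 257.0, 208.5]
orientation: [0.666, 3.07, -0.0]
ft_force: [-0.4, -0.2, -0.3]
width: 0.1
grasp_force: 0.0
```

Emit:
step_arm([
  [-1,0,0,0.06,0,0,0],
  [-1,0,0,0.03,0,0,0],
  [-1,0,0,0,0,0,0],
])

```text
t: 3.32
ee_pos: [460.3, 257.0, 204.4]
orientation: [0.667, 3.069, 0.001]
ft_force: [1.3, -0.4, 1.9]
width: 0.2
grasp_force: 0.4
```

Emit:
step_arm([
  [-1,0,0,-0.7,0,0,0],
  [-1,0,0,-0.7,0,0,0],
  [-1,0,0,0,0,0,0],
])

```text
t: 3.7
ee_pos: [461.4, 257.5, 276.7]
orientation: [0.666, 3.066, 0.005]
ft_force: [-0.1, 1.0, -1.0]
width: 0.4
grasp_force: 0.0
```

```bash
python3 -c "
from h import *
im=vision.get_image('scene'); W=world(im); c=W[100:200,350:400].reshape(-1,3)
c=c[np.hypot(c[:,0]-460,c[:,1]-257)<14]; z=c[:,2]; print('tall knob max z',np.sort(z[z<255])[-5:].round(1), (z>255).sum())
to([478.5,-212.5,275])"
```

```text
tall knob max z [204.9 205.2 205.3 205.3 205.5] 150
t 3.75 tcp [460.4 257.  275. ] y-axis [0.415 0.91  0.002] zax [ 0.002  0.001 -1.   ] tool mm [-211.2 -419.7   -0.5] F [-1.  -0.5 -0.8] w 0.4
```

The tall stopper is home: the knob top reads 205 mm. Now to the low jar, opening the fingers on the way.

Emit:
step_arm([
  [-1,-0.42,-0.84,0,0,0,0],
  [-1,-0.42,-0.84,0,0,0,0],
  [-1,-0.42,-0.84,0,0,0,0],
  [-1,-0.42,-0.84,0,0,0,0],
  [-1,-0.42,-0.84,0,0,0,0],
  [1,-0.42,-0.84,0,0,0,0],
  [1,-0.42,-0.84,0,0,0,0],
  [1,-0.42,-0.84,0,0,0,0],
  [1,-0.42,-0.84,0,0,0,0],
  [1,-0.42,-0.84,0,0,0,0],
  [1,0,0,0.9,0,0,0],
  [1,0,0,0.9,0,0,0],
  [1,0,0,0,0,0,0],
  [1,0,0,0,0,0,0],
])

```text
t: 5.5
ee_pos: [477.1, -212.5, 184.7]
orientation: [-0.667, -3.07, 0.0]
ft_force: [0.4, -1.3, 0.5]
width: 86.0
grasp_force: 0.0
```

```bash
python3 -c "
from h import *
to([478.5,-212.5,103])
im=vision.get_image('scene'); c=im['pixels'][130:330,120:320,::-1]; a=cv2.resize(c,None,fx=2,fy=2)
im=vision.get_image('top'); c=im['pixels'][140:340,310:510,::-1]; b=cv2.resize(c,None,fx=2,fy=2)
cv2.imwrite('pics/a2.png',np.hstack([a,b]))"
```

```text
t 5.5 tcp [ 477.1 -212.5  184.7] y-axis [ 0.415  0.91  -0.   ] zax [-0.  0. -1.] tool mm [-1.3  0.6 81.7] F [ 0.4 -1.3  0.5] w 86.0
```

View pics/a2.png

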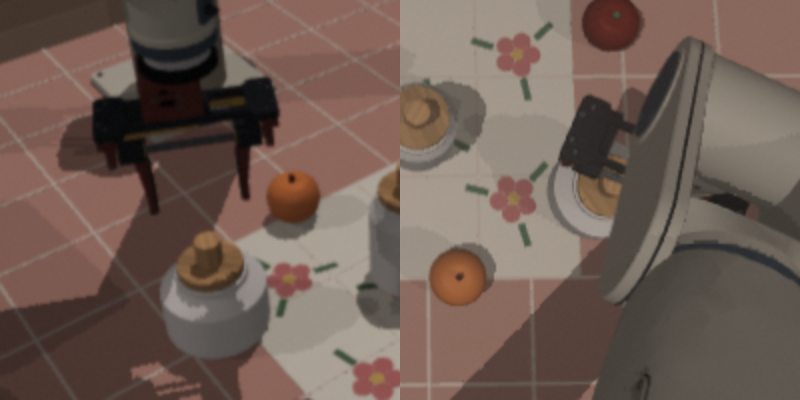

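The open fingers straddle the low jar's knob: tips at (153,213) and (246,198), knob top at (206,238). I lower to the knob's foot and close, checking the side force.

Emit:
step_arm([
  [1,-0.02,0.0,0.7,0,0,0],
  [1,0,0,0.5,0,0,0],
  [1,0,0,0.3,0,0,0],
  [1,0,0,0.12,0,0,0],
  [1,0,0,0,0,0,0],
  [-1,0,0,0,0,0,0],
  [-1,0,0,0,0,0,0],
  [-1,0,0,0,0,0,0],
  [-1,0,0,0,0,0,0],
  [-1,0,0,0,0,0,0],
  [-1,0,0,0,0,0,0],
])

```text
t: 6.98
ee_pos: [477.7, -212.9, 103.1]
orientation: [-0.667, -3.07, -0.0]
ft_force: [0.2, -0.1, -1.0]
width: 31.2
grasp_force: 0.0
```

Emit:
step_arm([
  [-1,0,0,0,0,0,0],
  [-1,0,0,0,0,0,0],
  [-1,0,0,0,0,0,0],
])

```text
t: 7.35
ee_pos: [477.9, -212.4, 103.2]
orientation: [0.667, 3.07, 0.001]
ft_force: [1.6, 4.6, 0.2]
width: 29.8
grasp_force: 30.0
```

Gripped: 29.8 mm wide at 30 N, with about 5 N of side force. Now I pull straight up 40 mm.

Emit:
step_arm([
  [-1,0,0,-0.14,0,0,0],
  [-1,0,0,-0.14,0,0,0],
  [-1,0,0,-0.14,0,0,0],
  [-1,0,0,-0.14,0,0,0],
  [-1,0,0,-0.14,0,0,0],
  [-1,0,0,-0.08,0,0,0],
  [-1,0,0,0,0,0,0],
])

```text
t: 8.22
ee_pos: [478.0, -212.4, 142.7]
orientation: [0.667, 3.07, 0.001]
ft_force: [-0.1, 7.0, 7.0]
width: 29.2
grasp_force: 30.0
```

Emit:
step_arm([
  [1,0,0,0,0,0,0],
  [1,0,0,0,0,0,0],
  [1,0,0,0,0,0,0],
  [1,0,0,0,0,0,0],
  [1,0,0,-0.5,0,0,0],
  [1,0,0,-0.9,0,0,0],
  [1,0,0,-0.9,0,0,0],
  [1,0,0,0,0,0,0],
  [1,0,0,0,0,0,0],
])

```text
t: 9.35
ee_pos: [477.2, -212.7, 256.6]
orientation: [-0.667, -3.069, -0.0]
ft_force: [-0.5, -0.7, 0.4]
width: 87.9
grasp_force: 0.0
```

```bash
python3 -c "
from h import *
im=vision.get_image('scene'); W=world(im).reshape(-1,3)
for n,x,y in(('tall',460,257),('mid',553,11),('low',478,-212.5)):
    z=W[np.hypot(W[:,0]-x,W[:,1]-y)<14][:,2]; print(n,np.sort(z[z<235])[-30::5].round(1))
to([478.5,-212.5,250]); cv2.imwrite('pics/a3.png',im['pixels'][...,::-1])"
```

```text
tall [202.7 203.1 203.5 203.8 204.1 204.4]
mid [168.9 169.2 169.5 169.9 170.2 170.5]
low [169.1 169.2 169.5 169.7 170.2 170.6]
t 9.4 tcp [ 476.9 -212.5  255.9] y-axis [ 0.415  0.91  -0.   ] zax [-0.002  0.001 -1.   ] tool mm [-1.5  0.7  5.9] F [ 0.5  0.3 -0.1] w 87.6
```

View pics/a3.png

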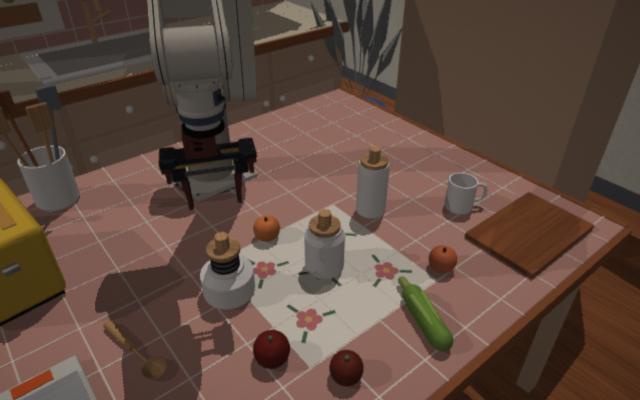

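The picture shows the low jar open (knob at 222,240), the tall jar closed (374,153), the middle jar closed (324,217), and the gripper clear of everything.

```bash
python3 -c "
from h import *
print(ctrl.close_job())"
```

```text
the job is handed in; nothing more can be done
None
```

The job is handed in after about 9.4 s: the last depth reading put the tall jar's knob at about 204 mm (home), the low jar's at about 170 mm (open) and the middle jar's at about 170 mm (still closed), with the gripper clear; no verdict was shown.

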